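# Rack the washed cutting boards on edge

## Robot

A 7-joint arm with a two-finger parallel gripper is mounted at the origin on the work surface. World frame = base frame: x ahead of the robot, y to its left, z up, the work surface at z = 0. Lengths are in m, angles in rad, forces in N, time in s.
With the tool pointing down it reaches from about 0.375 to 0.925 m from the base axis. Payload 3.1 kg.
Tool frame: the origin (TCP) lies between the finger pads; the fingertips stand 19 mm ahead of it and the grasp point (between the pads) is the TCP; z points along the fingers, y is the line along which they close (so a half turn about z gives the same grasp; the last joint's range is limited). The gripper opens to 85 mm and grips with 20 to 120 N. Pads are 22 mm wide; open, the fingers measure 114 mm over their backs; the gripper's body (76 mm by 85 mm) begins 54 mm behind the grasp point. The pads swing forward as they close: fully open they stand 13 mm farther back than shut.
Start: joints at [1.044, 0.383, 0.044, 1.598, -0.018, 1.161, -0.05], TCP at [0.27, -0.591, 0.25] pointing down, gripper open.
Joint ranges: [-2.61, 2.61], [-0.41, 2.15], [-1.48, 1.57], [0, 2.5], [-1.57, 4.71], [0.05, 1.97], [-2.85, 2.85]. Speed limits (rad/s): [2.79, 2.79, 3.14, 3.14, 3.14, 3.14, 3.14].

## Interface

Orientations are given as a unit quaternion [x, y, z, w].
In Python, from bench import move_ptp, movel, move_j, move_gripper, pause, inverse_kinematics, read_camera, camera_params, MotionError, sign_off, look_for, tip_of, read_time_s, read_qpos, read_joint_vel, read_effort, read_eef_pos, read_tcp_rot, read_ft_force, read_ft_torque, read_finger_gap, read_grasp_force gives the robot as it stands. Calls block until the motion is done:
- move_ptp(position, orientation): joint-space move of the TCP to a pose.
- movel(position, orientation=None, speed=0.15): straight line of the TCP; orientation=None keeps the orientation; speed is the mean speed in m/s.
- move_j(angles): joint-space move.
- move_gripper(opening, effort=None): finger opening in m; effort is the grip in N (None keeps the last); returns when the fingers have stopped.
- pause(seconds).
- inverse_kinematics(position, orientation): joint angles nearest the present ones, or None.
- read_camera(name): name is "side" or "top"; returns the picture (400x640x3 uint8, red, green, blue); there is no depth.
- camera_params(name): a dict with "K" (3x3 intrinsics, pixels), "dist_coeffs" ([k1, k2, p1, p2, k3] as OpenCV has them; the pictures are not rectified), "camera_from_world" (4x4, takes a point from world to camera coordinates). Camera axes: x right, y down, z forward; pixel columns grow to the right and rows downward; lengths in m; the calibration is good to about 2 mm. A picture is of the moment at which its call begins. camera_params takes no time and is no camera call.
A pose or a line that the arm cannot do raises MotionError and nothing moves.
- sign_off(): hands the job in; it is judged then, once.
Trained networks look in the newest picture that a camera, given by its name, has taken for a name from the list of things; names that differ only in an ending like _2 or _b are one class to them, and where a whole thing is asked for, a point or a joint stands for the part that bears it (a point fixed in the world has none). Each returns a list of dicts, best first, with "confidence" (0 to 1); they miss things now and then, are a little off and sometimes report something else, mostly with a low value. They report only what shows in the picture. A call takes as long as a camera call. They do not tell look-alikes from the thing itself.
- look_for(camera, name): "at" ([column, row] in pixels, amid what is visible of it).
- tip_of(camera, name): "at" ([column, row] in pixels: a listed point, or the origin of a listed thing).
Readings, each from a call of its own:
- read_time_s(): time.
- read_qpos(): joint angles.
- read_joint_vel(): joint speeds.
- read_effort(): joint torques, N m.
- read_eef_pos(): TCP position.
- read_tcp_rot(): TCP orientation.
- read_ft_force(): force on the tool from outside, world axes, zero at the start.
- read_ft_torque(): the same for the moment, N m.
- read_finger_gap(): finger opening in m.
- read_grasp_force(): force on a finger pad.
Only numpy, scipy, OpenCV 4.12 (cv2) and the standard library are available. Lean on these libraries where they do the work, as an engineer would, in place of code of your own. Each camera call takes 0.05 s, during which the arm holds its last target. There are 200 camera calls.

## Task

Take the two washed wooden cutting boards from the sloping drainer and stand each upright on its lower edge in the drying rack: the thick board in the wide slot, the thin one in the narrow slot. The rack's slotted insert may sit a little to one side on its base, so find the slots by touch or sight; a springy leaf grips each board, so press it gently down until it is fully home on the slot's floor, roughly centred along the slot, and let go. Do not put the clean boards down on the counter, and leave the tumbler, bottle and sponge alone.

Things in the scene. Friction and masses are not known exactly. Their poses are not given: they have to be found in the camera images.
- thick_board: thick wooden cutting board, 16 mm thick, 90 wide, 120 tall, 0.13 kg, leaning in the drainer 30 degrees from vertical, top towards the robot. Origin: middle of the lower edge of its back face (resting on the drainer). x: board's normal, back to front (it fills x = 0 to 16 mm); y: along its width; z: up the board. Its upper 60 mm is clear of the drainer front and back
- thin_board: thin wooden cutting board, 9 mm thick, 120 mm wide, 120 mm tall, about 0.10 kg, leaning beside the thick one in the same way. Origin and axes as for the thick board (it fills x = 0 to 9 mm)
- thick_foot (a point): middle of the thick board's underside (half way through its thickness, at its lower edge); axes as the board's
- thin_foot (a point): middle of the thin board's underside; axes as the board's
- drainer: fixed steel drainer, 290 mm long (y) and 130 mm deep (x), with a back panel sloping 30 degrees from vertical, 60 mm high along the slope, and a ledge with an 8 mm front lip 24 mm out from the panel. The boards' lower edges stand on the ledge 30 mm above the counter. Origin: centre of its underside
- rack: fixed grey base of the drying rack, 220 mm (x) by 130 mm (y), 8 mm thick. On it lies a white insert 170 x 120 mm, top 20 mm above the counter, held by friction (40 N), shifted along the base's x by an unmeasured amount of up to 12 mm either way, both slots together. Origin: centre of the base's underside, x across the slots, z up
- wide_slot (a point): where the middle of the wide slot's floor would be with the insert centred: 12 mm above the counter; axes as the rack's. Slot 19 mm wide in x, between steel walls 100 mm long, 5 mm thick, 62 mm high above the counter, plus lips flaring outwards 9 mm to a height of 73 mm. The -x wall is plain; on the +x side a spring leaf bulges 6 mm into the slot 32 mm above the counter, yields at 2 to 4 N
- narrow_slot (a point): the same for the narrow slot (12 mm wide), 68 mm to the -x side of the wide one. Walls, lips and leaf as for the wide slot; nothing stands on the insert beyond its -x wall, whose outer face is 11 mm (its lip's edge about 16 mm) to the -x side of the slot's middle
- tumbler: bystander: blue glass, 68 mm across, 85 mm tall. Origin: centre of its underside
- syrup: bystander: green bottle, 64 mm across, 190 mm tall. Origin: centre of its underside
- sponge: bystander: yellow sponge block, 70 x 110 x 30 mm. Origin: centre of its underside
Mind the look-alikes: they are no part of the job. What is shaped like the thin_board but turquoise or white is not meant.

How it is judged:
By the outcome, as a careful person would: the job done as asked, in the order asked, and still so for the second after the job is handed in, with the robot touching nothing.
It also fails if it takes over 72 s, if anything falls off the work surface, if the arm or the gripper's body presses on something with over 40 N, if the wrist force passes 120 N, or if a joint passes its speed limit or range.

## Working session

There is one attempt and no reset: what is moved stays moved. The work goes in short steps, each a Python script; the robot and the scene stay as the last script left them, time stands still between calls to the robot, and variables do not carry over. Pictures are saved under pics/ and viewed, at most 10 in all, crops included, and the job is handed in when it is done.

```bash
ls; mkdir -p pics
cat > h.py <<'E'
from bench import *
import numpy as np, cv2
from scipy.spatial.transform import Rotation as R
from scipy.optimize import least_squares
P={c:camera_params(c) for c in("side","top")}
def proj(c,X):
    p=P[c];T=np.array(p["camera_from_world"]);X=np.atleast_2d(X)
    return cv2.projectPoints(X.astype(float).reshape(-1,1,3),cv2.Rodrigues(T[:3,:3])[0],T[:3,3],np.array(p["K"]),np.array(p["dist_coeffs"]))[0].reshape(-1,2)
def tri(a,b):
    r=least_squares(lambda X:np.r_[proj("side",X)[0]-a,proj("top",X)[0]-b],[0.55,0,0.05]);return r.x,np.abs(r.fun).max()
def onz(c,px,z):
    return least_squares(lambda q:proj(c,[q[0],q[1],z])[0]-px,[0.55,0]).x
def save(c,n,box=None,s=1):
    im=read_camera(c)[:,:,::-1]
    if box: im=im[box[1]:box[3],box[0]:box[2]]
    cv2.imwrite(f"pics/{n}.png",cv2.resize(im,None,fx=s,fy=s,interpolation=cv2.INTER_CUBIC))
E
python3 - <<'E'
from h import *
save("side","s0");save("top","t0")
for c in P:
    T=np.array(P[c]["camera_from_world"]);print(c,(-T[:3,:3].T@T[:3,3]).round(3),T[2,:3].round(2),np.array(P[c]["K"])[0,0])
for n in["thick_board","thin_board","thick_foot","thin_foot","drainer","rack","wide_slot","narrow_slot","tumbler","syrup","sponge"]:
    for c in P:
        print(n,c,[(np.round(d["at"]).tolist(),round(d["confidence"],2)) for d in tip_of(c,n)],[(np.round(d["at"]).tolist(),round(d["confidence"],2)) for d in look_for(c,n)])
print(read_time_s(),read_tcp_rot())
E
```

```text
pics
side [-0.125  0.75   0.704] [ 0.53 -0.69 -0.5 ] 498.3833560425645
top [ 0.395 -0.126  1.104] [ 0.16 -0.02 -0.99] 468.3717604275012
thick_board side [([319.0, 182.0], 0.58)] [([329.0, 164.0], 0.9)]
thick_board top [([368.0, 165.0], 0.89)] [([370.0, 174.0], 0.85)]
thin_board side [([289.0, 311.0], 0.96), ([397.0, 163.0], 0.93), ([437.0, 205.0], 0.7), ([377.0, 248.0], 0.64), ([288.0, 196.0], 0.61)] [([294.0, 176.0], 0.91), ([314.0, 307.0], 0.86), ([383.0, 169.0], 0.82), ([417.0, 204.0], 0.78), ([354.0, 244.0], 0.77)]
thin_board top [([182.0, 279.0], 0.95), ([424.0, 300.0], 0.9), ([474.0, 204.0], 0.88), ([311.0, 289.0], 0.73), ([308.0, 163.0], 0.6)] [([310.0, 171.0], 0.91), ([304.0, 266.0], 0.83), ([404.0, 284.0], 0.79), ([457.0, 195.0], 0.78)]
thick_foot side [] [([328.0, 161.0], 0.81)]
thick_foot top [([368.0, 163.0], 0.69)] [([373.0, 170.0], 0.75)]
thin_foot side [([396.0, 164.0], 0.75), ([439.0, 203.0], 0.71), ([289.0, 312.0], 0.66), ([380.0, 248.0], 0.55)] [([357.0, 243.0], 0.95), ([378.0, 169.0], 0.77), ([296.0, 178.0], 0.75), ([419.0, 208.0], 0.73), ([316.0, 305.0], 0.71)]
th
[... 592 characters left out ...]
 265.0], 0.64)] [([329.0, 161.0], 0.63)]
wide_slot top [([180.0, 182.0], 0.79)] [([182.0, 194.0], 0.93)]
narrow_slot side [([233.0, 273.0], 0.66)] [([223.0, 269.0], 0.69)]
narrow_slot top [([187.0, 209.0], 0.83)] []
tumbler side [([224.0, 213.0], 0.79)] [([327.0, 164.0], 0.67), ([223.0, 196.0], 0.63)]
tumbler top [([262.0, 118.0], 0.62)] [([260.0, 109.0], 0.71), ([372.0, 170.0], 0.66)]
syrup side [([169.0, 244.0], 0.62)] [([166.0, 218.0], 0.87)]
syrup top [([193.0, 118.0], 0.75)] [([184.0, 106.0], 0.67)]
sponge side [] [([263.0, 184.0], 0.91)]
sponge top [([328.0, 112.0], 0.66), ([262.0, 119.0], 0.47)] [([331.0, 111.0], 0.64)]
2.3 [9.77100980e-01 2.12776113e-01 2.03955826e-05 6.21760547e-06]
```

View pics/s0.png

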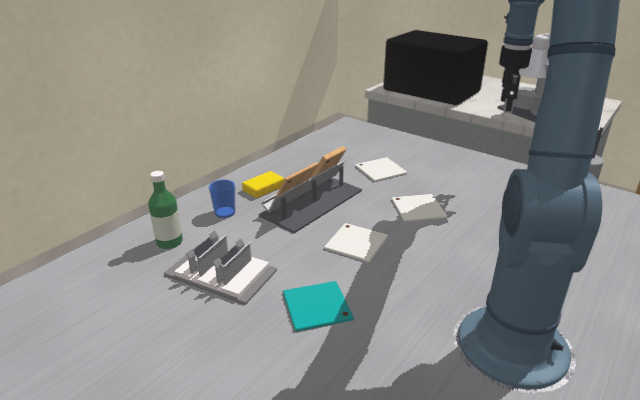

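View pics/t0.png

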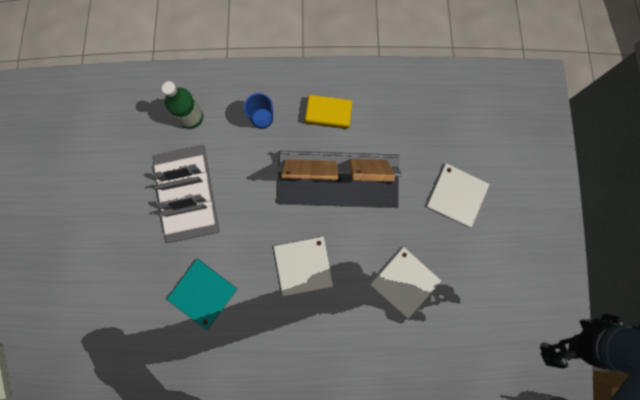

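The wooden boards lean in the drainer: thin (wider) at top (310,170), thick at (372,170). In the side view they are at about (294,177) and (329,162). The look-alikes lie flat on the counter: turquoise at top (202,293), and white at (458,195), (303,265) and (406,283). The rack is at top (186,193), with the wide slot at about (178,173) and the narrow one at (183,204). Next, a close crop of each.

Run:
```python
import cv2,numpy as np
s=cv2.imread("pics/s0.png");t=cv2.imread("pics/t0.png")
def crop(im,b,w,h):
    o=cv2.resize(im[b[1]:b[3],b[0]:b[2]],(w,h),interpolation=cv2.INTER_CUBIC)
    for u in range((b[0]//10+1)*10,b[2],10):
        x=int((u-b[0]+.5)*w/(b[2]-b[0]));cv2.line(o,(x,0),(x,6),(0,0,255),1)
        if u%20==0: cv2.putText(o,str(u),(x-10,16),0,.35,(0,0,255),1)
    for v in range((b[1]//10+1)*10,b[3],10):
        y=int((v-b[1]+.5)*h/(b[3]-b[1]));cv2.line(o,(0,y),(6,y),(0,0,255),1)
        if v%20==0: cv2.putText(o,str(v),(8,y+4),0,.35,(0,0,255),1)
    return o
cv2.imwrite("pics/rack.png",np.hstack([crop(t,(145,140,225,250),400,550),crop(s,(160,225,280,305),400,267*1).repeat(1,0) if 0 else cv2.copyMakeBorder(crop(s,(160,225,280,305),400,267),0,283,0,0,0)]))
cv2.imwrite("pics/drain.png",np.vstack([crop(t,(270,145,405,212),600,298),crop(s,(255,140,365,230),367,300) if 0 else cv2.copyMakeBorder(crop(s,(255,140,365,230),367,300),0,0,0,233,0)]))
```

```text
(no output)
```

View pics/rack.png

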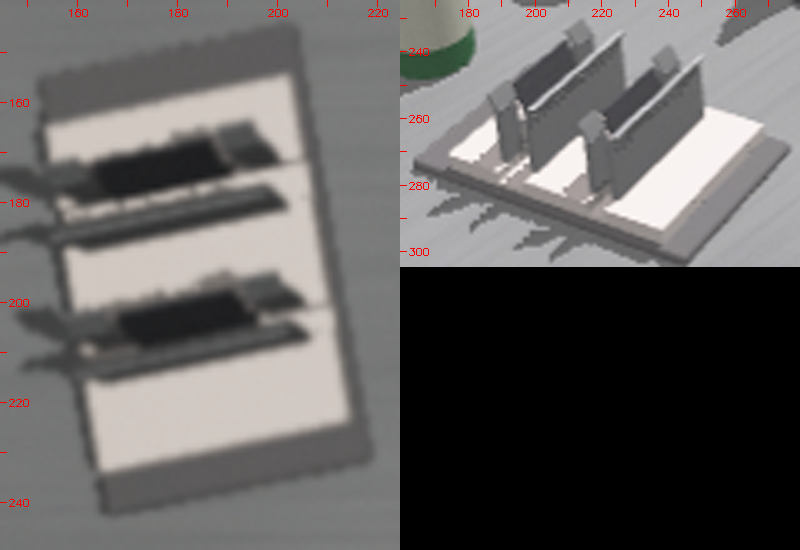

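View pics/drain.png

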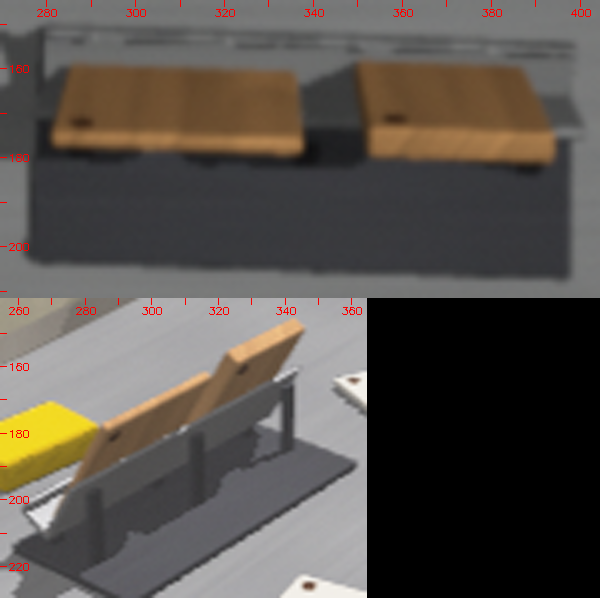

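The crops confirm it: both boards in the drainer are brown wood (thick on the right with the thick edge strip, thin on the left). In top pixels the thick top edge runs (352–394, 173–181) and the thin one (282–338, 175–179). The rack lip lines show at top (166,216)→(207,208) and (163,190)→(202,181). Next I fit the models to these points.

```bash
cat > fit.py <<'E'
from h import *
tp=lambda X,Y:("top",[145+X/5-.5,140+Y/5-.5]); sp=lambda X,Y:("side",[160+(X-400)*.3-.5,225+Y*.3-.5])
# rack: param x,y,yaw,d(insert centre),w(wide mid),
def W(p,X): c,s=np.cos(p[2]),np.sin(p[2]); return [p[0]+c*X[0]-s*X[1],p[1]+s*X[0]+c*X[1],X[2]]
obs=[]
for (X,Y),q in zip([(40,78),(297,25),(372,457),(105,515)],[(1,1),(1,-1),(-1,-1),(-1,1)]): obs.append((tp(X,Y),'b',q))
for (X,Y),q in zip([(45,125),(291,74),(352,420),(100,474)],[(1,1),(1,-1),(-1,-1),(-1,1)]): obs.append((tp(X,Y),'i',q))
for (X,Y),q in zip([(413,160),(687,251),(790,148)],[(1,1),(-1,1),(-1,-1)]): obs.append((sp(X,Y),'b',q))
for (X,Y),q in zip([(450,153),(662,232),(763,122)],[(1,1),(-1,1),(-1,-1)]): obs.append((sp(X,Y),'i',q))
for f,X,Y,k,q in [(tp,105,383,'n',1),(tp,310,340,'n',-1),(tp,90,250,'w',1),(tp,288,207,'w',-1),(sp,612,138,'n',1),(sp,702,57,'n',-1),(sp,530,110,'w',1),(sp,622,35,'w',-1)]: obs.append((f(X,Y),k,(0,q)))
def pt(p,k,q):
    return W(p,{'b':(q[0]*.11,q[1]*.065,.008),'i':(p[3]+q[0]*.085,q[1]*.06,.02),'n':(p[4]-.068-.016,q[1]*.05,.073),'w':(p[4]-.0195,q[1]*.05,.073)}[k])
def res(p): return np.concatenate([proj(o[0],pt(p,k,q))[0]-o[1] for o,k,q in obs])
r=least_squares(res,[.55,.25,0.2,0,.03],loss='soft_l1',x_scale=.01)
rk=r.x
if __name__=="__main__":
    print("rack",rk.round(4));e=res(rk).reshape(-1,2)
    for (o,k,q),x in zip(obs,e): print(o[0],k,q,x.round(1))
    for c,n,x in[("top","wide_slot",[180,182]),("side","wide_slot",[206,265]),("top","narrow_slot",[187,209]),("side","narrow_slot",[233,273])]:
        g=onz(c,x,.012)-rk[:2];print(c,n,(np.array([[np.cos(rk[2]),np.sin(rk[2])],[-np.sin(rk[2]),np.cos(rk[2])]])@g).round(4))
td=lambda X,Y:("top",[270+X/4.444-.5,145+Y/4.444-.5]); sd=lambda X,Y:("side",[255+X*.3-.5,140+(Y-298)*.3-.5])
B={'thick':(.016,.09,[(td(368,128),1,1),(td(553,130),1,-1),(td(370,160),0,1),(td(553,162),0,-1),(sd(228,352),1,1),(sd(243,361),0,1),(sd(303,326),0,-1)]),
'thin':(.009,.12,[(td(53,132),1,1),(td(302,138),1,-1),(td(53,148),0,1),(td(302,152),0,-1),(sd(103,427),1,1),(sd(110,431),0,1)])}
a=np.radians(30)
def bp(p,X): # board->world ; p x,y,yaw,z
    return [*W(p,(np.cos(a)*X[0]-np.sin(a)*X[2],X[1],0))[:2],p[3]+np.sin(a)*X[0]+np.cos(a)*X[2]]
bd={}
for n,(t,w,o) in B.items():
    f=lambda p:np.concatenate([proj(q[0],bp(p,(t*i,j*w/2,.12)))[0]-q[1] for q,i,j in o])
    r=least_squares(f,[.65,0,0,.03],loss='soft_l1',x_scale=.01);bd[n]=r.x
    if __name__=="__main__": print(n,r.x.round(4),f(r.x).reshape(-1,2).round(1).tolist())
E
python3 fit.py
```

```text
rack [ 0.5956  0.1831  0.1952 -0.0053  0.0278]
top b (1, 1) [-0.  -0.3]
top b (1, -1) [ 0.1 -0.7]
top b (-1, -1) [0.6 1.1]
top b (-1, 1) [0.6 0.7]
top i (1, 1) [1.  0.6]
top i (1, -1) [0.1 0.4]
top i (-1, -1) [-0.   0.3]
top i (-1, 1) [ 0.7 -0.2]
side b (1, 1) [-1.  -0.1]
side b (-1, 1) [-0.8  2.2]
side b (-1, -1) [ 0.6 -1.9]
side i (1, 1) [-0.9  0.2]
side i (-1, 1) [-0.3 -0.8]
side i (-1, -1) [-0.3  0.5]
top n (0, 1) [-5.7  0.2]
top n (0, -1) [-3.6 -0.3]
top w (0, 1) [-7.  -0.9]
top w (0, -1) [-3.9 -1.3]
side n (0, 1) [ 1.4 -0.2]
side n (0, -1) [ 1.2 -0.9]
side w (0, 1) [ 0.9 -0.1]
side w (0, -1) [ 1.2 -1.5]
top wide_slot [0.0274 0.007 ]
side wide_slot [0.0353 0.0041]
top narrow_slot [-0.0407  0.0009]
side narrow_slot [-0.0362  0.0009]
thick [ 0.6518 -0.2521 -0.0039  0.0316] [[0.0, 0.7], [0.9, -0.1], [-0.6, 0.7], [0.6, -0.1], [-1.1, -0.8], [-1.5, 0.6], [0.1, 0.0]]
thin [ 0.6586 -0.1185 -0.0232  0.0293] [[-0.2, 0.4], [0.7, -0.5], [-0.1, 0.8], [0.6, 0.4], [-1.2, -0.8], [-0.9, 0.6]]
```

```bash
cat > plan.py <<'E'
from fit import *
YAW=-.02
def board_axes(yaw,lean):
    Rz=R.from_euler('z',yaw).as_matrix();zb=Rz@[-np.sin(lean),0,np.cos(lean)];xb=Rz@[np.cos(lean),0,np.sin(lean)];return xb,zb
def quat(yaw,lean,s): # tool z=-zb, y=s*xb
    xb,zb=board_axes(yaw,lean);y=s*xb;z=-zb
    return R.from_matrix(np.c_[np.cross(y,z),y,z]).as_quat()
def grasp(n,H=.095):
    t=B[n][0];p=bd[n].copy();p[3]=.03;p[2]=YAW
    return np.array(bp(p,(t/2,0,H)))
def slot(n,z,dx=0,dy=0):
    u=rk[4]+dx-(.068 if n=='thin' else 0);return np.array(W(rk,(u,dy,z)))
def F(): return np.array(read_ft_force())
E
python3 - <<'E'
from plan import *
print("bottle",onz("top",[193,118],0),onz("side",[169,244],0),"tumbler",onz("top",[262,118],0),onz("side",[224,213],0))
for s in(1,-1):
  for n in bd:
    zb=board_axes(YAW,a)[1];g=grasp(n)
    for d in(0,.1):
        j=inverse_kinematics(g+d*zb,quat(YAW,a,s));print(s,n,(g+d*zb).round(3),None if j is None else np.round(j,2))
    for z in(.107,.26):
        j=inverse_kinematics(slot(n,z),quat(rk[2],0,s));print(s,n,'slot',slot(n,z).round(3),None if j is None else np.round(j,2))
print(read_time_s(),F())
E
```

```text
bottle [0.78568431 0.17278083] [0.77892019 0.18329496] tumbler [7.81940885e-01 2.04024071e-04] [0.77883791 0.00123694]
1 thick [ 0.611 -0.251  0.116] [ 0.81  0.42 -0.45  2.01 -0.1   0.26  0.5 ]
1 thick [ 0.561 -0.25   0.203] [ 0.78  0.19 -0.35  2.07 -0.35  0.44  0.72]
1 thick slot [0.623 0.188 0.107] [ 0.14  0.63 -0.66  1.67  0.45  0.99 -0.48]
1 thick slot [0.623 0.188 0.26 ] [ 0.18  0.48 -0.72  1.55  0.33  1.24 -0.4 ]
1 thin [ 0.615 -0.118  0.115] [ 0.44  0.33 -0.31  2.12  0.15  0.18  0.01]
1 thin [ 0.565 -0.117  0.201] [ 0.62  0.1  -0.46  2.17 -0.08  0.36  0.22]
1 thin slot [0.556 0.175 0.107] [ 0.27  0.57 -0.8   1.84  0.5   0.95 -0.56]
1 thin slot [0.556 0.175 0.26 ] [ 0.31  0.36 -0.84  1.72  0.29  1.19 -0.41]
-1 thick [ 0.611 -0.251  0.116] [ 0.4   0.38  0.02  2.03 -0.71  0.31 -2.12]
-1 thick [ 0.561 -0.25   0.203] [ 0.46  0.17 -0.    2.08 -0.5   0.46 -2.3 ]
-1 thick slot [0.623 0.188 0.107] [ 0.47  0.96 -1.25  1.66  0.96  1.26  2.35]
-1 thick slot [0.623 0.188 0.26 ] [ 0.47  0.71 -1.25  1.54  0.68  1.38  2.51]
-1 thin [ 0.615 -0.118  0.115] [ 0.1   0.31  0.06  2.14 -0.47  0.19 -2.57]
-1 thin [ 0.565 -0.117  0.201] [ 0.34  0.09 -0.18  2.18 -0.17  0.36 -2.85]
-1 thin slot [0.556 0.175 0.107] [ 0.54  0.84 -1.25  1.83  0.88  1.16  2.32]
-1 thin slot [0.556 0.175 0.26 ] [ 0.57  0.55 -1.24  1.71  0.54  1.28  2.55]
2.3 [-0.166566    0.3533599   0.03267934]
```

Run:
```python
from plan import *
zb=board_axes(YAW,a)[1];g=grasp('thick');q=quat(YAW,a,1)
move_gripper(.06,20)
move_ptp(g+.1*zb,q)
save("top","t1");cv2.imwrite("pics/s1.png",read_camera("side")[:,:,::-1])
print(read_time_s(),F().round(2),read_eef_pos(),read_finger_gap())
t=cv2.imread("pics/t1.png")[110:250,260:420];s=cv2.imread("pics/s1.png")[70:230,240:400]
cv2.imwrite("pics/m1.png",np.hstack([cv2.resize(t,(457,400)),cv2.resize(s,(343,343)) if 0 else cv2.resize(s,(343,400))]))
```

```text
4.425 [ 0.95 -0.33  0.05] [ 0.56115213 -0.25217847  0.20322287] 0.06016874223032182
```

View pics/m1.png

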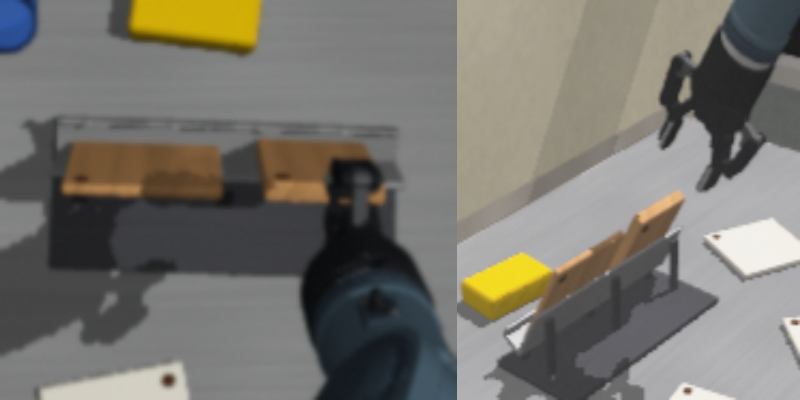

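The top view shows the fingers to the right of the thick board's middle: fingertips at about px (384,173), board middle at (373,168). Before descending, I check whether parallax explains that.

Run:
```python
from plan import *
p=np.array(read_eef_pos());M=R.from_quat(read_tcp_rot()).as_matrix();print(M.round(3).tolist())
g=grasp('thick');print("cmd",(g+.1*board_axes(YAW,a)[1]).round(4),"quat",quat(YAW,a,1))
print("joint",np.round(read_qpos(),3))
for c in P: print(c,"tcp",proj(c,p).round(1),"tip",proj(c,p+M[:,2]*.019).round(1),"tips open",proj(c,[p+M[:,2]*.015+s*M[:,1]*.03 for s in(-1,1)]).round(1).tolist(),"board top mid",proj(c,bp(bd['thick'],(.008,0,.12))).round(1))
t=cv2.imread("pics/t1.png");s=cv2.imread("pics/s1.png")
def mk(im,c,b):
    k=4;o=cv2.resize(im[b[1]:b[3],b[0]:b[2]],None,fx=k,fy=k,interpolation=cv2.INTER_CUBIC)
    for X,col in [(p+M[:,2]*.015+M[:,1]*.03,(0,0,255)),(p+M[:,2]*.015-M[:,1]*.03,(0,255,0)),(p,(255,0,255))]+[(bp(bd['thick'],(i*.016,j*.045,.12)),(255,255,0)) for i in(0,1) for j in(-1,1)]:
        u=(proj(c,X)[0]-b[:2]+.5)*k;cv2.circle(o,tuple(u.round().astype(int).tolist()),4,col,1)
    return o
cv2.imwrite("pics/m2.png",np.hstack([mk(t,"top",(330,140,425,240)),mk(s,"side",(300,75,400,175))]))
```

```text
[[0.023, 0.866, 0.5], [1.0, -0.02, -0.012], [-0.001, 0.5, -0.866]]
cmd [ 0.5613 -0.2503  0.2029] quat [0.68980856 0.67614854 0.18117345 0.18483365]
joint [ 0.78   0.188 -0.346  2.066 -0.352  0.441  0.717]
side tcp [[345.9 132.7]] tip [[342.8 137.6]] tips open [[351.3, 144.3], [335.7, 128.9]] board top mid [[333.9 151.4]]
top tcp [[378.3 189.4]] tip [[377.2 186.2]] tips open [[376.6, 201.0], [378.2, 172.5]] board top mid [[373.5 177.4]]
```

View pics/m2.png

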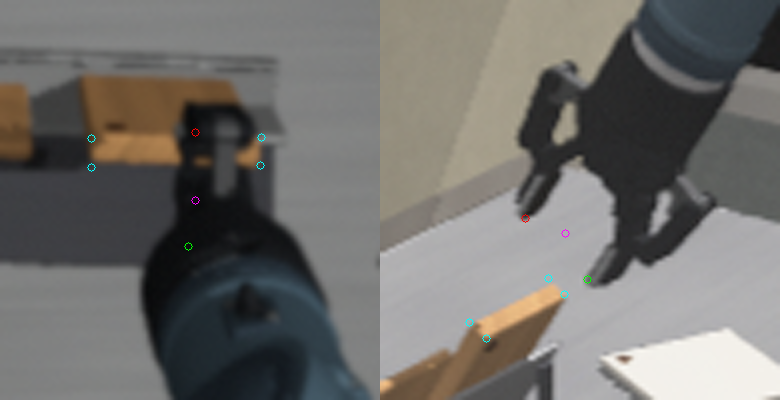

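The projected tips (red/green) fall on the real fingertips in the side view at about px (336,129) and (351,144). The offset in the top view is the parallax of the higher knuckles. Descend and grasp.

```bash
cat >> plan.py <<'E'
def pick(n):
    xb,zb=board_axes(YAW,a);g=grasp(n);q=quat(YAW,a,1);f0=F()
    for d in(.04,.02,0):
        movel(g+d*zb,q,speed=.1);f=F()-f0
        if np.linalg.norm(f)>6: print("contact at",d,f.round(1));return False
    move_gripper(.0 if 0 else .002,25);print("gap",read_finger_gap(),"grip",read_grasp_force(),"dF",(F()-f0).round(2),"t",read_time_s())
    return True
E
python3 - <<'E'
from plan import *
if pick('thick'):
    p=np.array(read_eef_pos());xb,zb=board_axes(YAW,a)
    movel(p+.05*zb+.003*xb,speed=.08);print(F().round(2),read_finger_gap())
    movel(p+.12*zb+.003*xb,speed=.15);print(F().round(2),read_finger_gap(),read_grasp_force(),read_time_s())
E
```

```text
gap 0.015425523964678101 grip 24.89409327507019 dF [0.07 1.12 0.99] t 6.35
[ 0.05  0.05 -1.24] 0.016083792643718876
[ 0.57 -0.2  -0.95] 0.015486462277951535 24.428231120109558 7.75
```

Run:
```python
from plan import *
q=quat(rk[2],0,1)
p=np.array(read_eef_pos());movel(p+[0,0,.08],speed=.2)
move_ptp(slot('thick',.30),q)
movel(slot('thick',.195,dx=-.001),q,speed=.1)
print(read_time_s(),F().round(2),read_finger_gap())
cv2.imwrite("pics/t3.png",read_camera("top")[:,:,::-1]);cv2.imwrite("pics/s3.png",read_camera("side")[:,:,::-1])
t=cv2.imread("pics/t3.png");s=cv2.imread("pics/s3.png")
def mk(im,c,b):
    k=4;o=cv2.resize(im[b[1]:b[3],b[0]:b[2]],None,fx=k,fy=k,interpolation=cv2.INTER_CUBIC)
    for X,col in [(W(rk,(rk[4]-.001+i*.008,j*.045,.1)),(0,0,255)) for i in(-1,1) for j in(-1,1)]+[(W(rk,(rk[4]-.0195,j*.05,.073)),(255,255,0)) for j in(-1,1)]:
        u=(proj(c,X)[0]-b[:2]+.5)*k;cv2.circle(o,tuple(u.round().astype(int).tolist()),3,col,1)
    return o
cv2.imwrite("pics/m3.png",np.hstack([mk(t,"top",(140,120,235,245)),mk(s,"side",(165,180,270,305))]))
```

```text
11.1333 [ 0.69 -0.24 -1.28] 0.016130347233198575
```

View pics/m3.png

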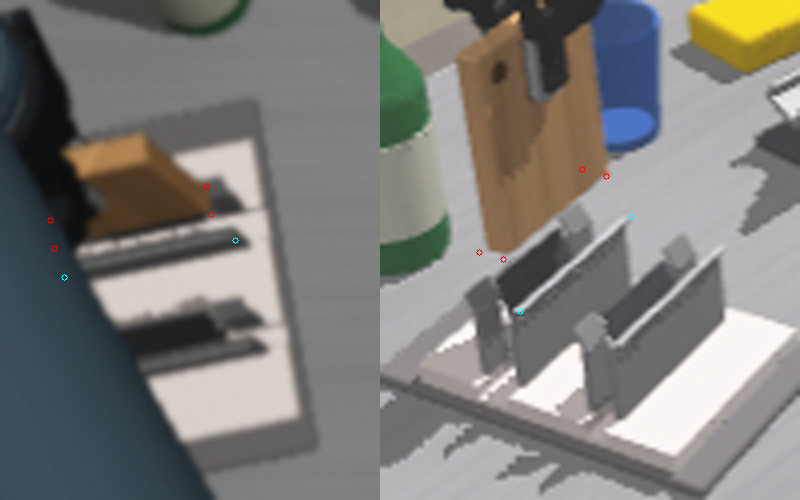

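The side view shows the board hanging over the wide slot, lower corner at about px (302,224), and the projected marks agree. What I took for the lip edge in the top view was the wall's foot, so I refit with that and then lower with force feedback.

```bash
python3 - <<'E'
s=open('fit.py').read()
s=s.replace("(tp,105,383,'n',1),(tp,310,340,'n',-1),(tp,90,250,'w',1),(tp,288,207,'w',-1)","(tp,105,383,'nf',1),(tp,310,340,'nf',-1),(tp,90,250,'wf',1),(tp,288,207,'wf',-1)")
s=s.replace("'w':(p[4]-.0195","'nf':(p[4]-.068-.011,q[1]*.05,.02),'wf':(p[4]-.0145,q[1]*.05,.02),'w':(p[4]-.0195")
open('fit.py','w').write(s)
E
cat >> plan.py <<'E'
def insert(n,dx=-.001,dy=0,zs=(),lim=12):
    q=quat(rk[2],0,1);f0=F()
    for z in zs:
        movel(slot(n,z,dx,dy),q,speed=.04);f=F()-f0
        fr=R.from_euler('z',-rk[2]).apply(f)
        print(round(z,4),"z",round(read_eef_pos()[2],4),"F rack",fr.round(1),"M",np.round(read_ft_torque(),2))
        if abs(f[2])>lim or np.linalg.norm(f[:2])>lim: print("stop");break
    print("t",read_time_s(),"gap",read_finger_gap())
E
python3 fit.py | grep -E "rack|n|w"
python3 - <<'E'
from plan import *
insert('thick',zs=[.18,.17,.163,.157,.152,.147,.142,.137,.132])
E
```

```text
rack [ 0.5953  0.1838  0.194  -0.0052  0.0305]
top nf (0, 1) [ 0.7 -0. ]
top nf (0, -1) [ 0.8 -0. ]
top wf (0, 1) [-0.4  0.3]
top wf (0, -1) [0.7 0.2]
side n (0, 1) [ 0.1 -0.3]
side n (0, -1) [-0.  -0.9]
side w (0, 1) [-0.3 -0.2]
side w (0, -1) [ 0.  -1.6]
top wide_slot [0.0276 0.0063]
side wide_slot [0.0355 0.0033]
top narrow_slot [-0.0405  0.0001]
side narrow_slot [-0.036  0.   ]
thin [ 0.6586 -0.1185 -0.0232  0.0293] [[-0.2, 0.4], [0.7, -0.5], [-0.1, 0.8], [0.6, 0.4], [-1.2, -0.8], [-0.9, 0.6]]
0.18 z 0.1795 F rack [0.1 0.7 0.2] M [ 0.04 -0.02  0.01]
0.17 z 0.1695 F rack [ 0.1  0.4 -0.6] M [ 0.03 -0.02 -0.01]
0.163 z 0.1625 F rack [-0.4  0.   0.1] M [0.02 0.05 0.01]
0.157 z 0.1566 F rack [-1.   0.8 -1.8] M [-0.01  0.04  0.01]
0.152 z 0.1516 F rack [-1.1  0.2  0.3] M [0.02 0.   0.02]
0.147 z 0.1466 F rack [-0.7  0.4 -0.6] M [-0.01  0.02  0.04]
0.142 z 0.1416 F rack [-0.1  1.2 -0. ] M [ 0.02 -0.03  0.04]
0.137 z 0.1365 F rack [ 0.3  1.6 -1.2] M [ 0.12 -0.01  0.07]
0.132 z 0.1315 F rack [-1.2  1.4 -1.3] M [0.13 0.1  0.11]
t 14.1667 gap 0.015736610973260255
```

Run:
```python
from plan import *
insert('thick',zs=[.127,.122,.118,.114,.111,.109,.107,.1055,.104,.1025,.101,.0995],lim=14)
```

```text
0.127 z 0.1265 F rack [-0.3  0.5  0. ] M [0.15 0.22 0.07]
0.122 z 0.1213 F rack [-0.6 -0.9  0.3] M [0.16 0.15 0.12]
0.118 z 0.1175 F rack [ 0.1 -1.   0.3] M [0.09 0.2  0.13]
0.114 z 0.1135 F rack [ 0.4 -0.4 -0.1] M [0.04 0.19 0.05]
0.111 z 0.1106 F rack [ 0.  -0.1 -0.3] M [0.03 0.34 0.03]
0.109 z 0.1089 F rack [-1.7 -0.2  1.6] M [-0.07  0.46  0.07]
0.107 z 0.1085 F rack [-2.5 -1.9  8.6] M [-0.3   1.05  0.03]
0.1055 z 0.1083 F rack [-5.6 -3.8 13.5] M [-0.48  1.42  0.09]
0.104 z 0.1081 F rack [-7.2 -3.6 18.6] M [-0.78  1.9   0.09]
stop
t 16.4667 gap 0.016197039023468064
```

Run:
```python
from plan import *
q=quat(rk[2],0,1)
movel(slot('thick',.107,-.001),q,speed=.04)
move_gripper(.026);pause(.2);print(F().round(2))
move_gripper(.045)
movel(slot('thick',.16,-.001),q,speed=.1)
movel(slot('thick',.25,-.001),q,speed=.2)
move_ptp(grasp('thin')+.12*board_axes(YAW,a)[1]+[0,0,.08],quat(YAW,a,1))
print(read_time_s(),F().round(2))
cv2.imwrite("pics/t4.png",read_camera("top")[:,:,::-1]);cv2.imwrite("pics/s4.png",read_camera("side")[:,:,::-1])
t=cv2.imread("pics/t4.png");s=cv2.imread("pics/s4.png")
def mk(im,c,b):
    k=4;o=cv2.resize(im[b[1]:b[3],b[0]:b[2]],None,fx=k,fy=k,interpolation=cv2.INTER_CUBIC)
    for X,col in [(W(rk,(rk[4]-.0015+i*.008,j*.045,.132)),(0,0,255)) for i in(-1,1) for j in(-1,1)]+[(W(rk,(rk[4]-.068,j*.06,.132)),(255,255,0)) for j in(-1,1)]:
        u=(proj(c,X)[0]-b[:2]+.5)*k;cv2.circle(o,tuple(u.round().astype(int).tolist()),3,col,1)
    return o
cv2.imwrite("pics/m4.png",np.hstack([mk(t,"top",(140,120,235,245)),mk(s,"side",(165,180,270,305))]))
```

```text
[-0.3  -0.62  0.41]
20.0 [-0.24  0.99 -0.01]
```

View pics/m4.png

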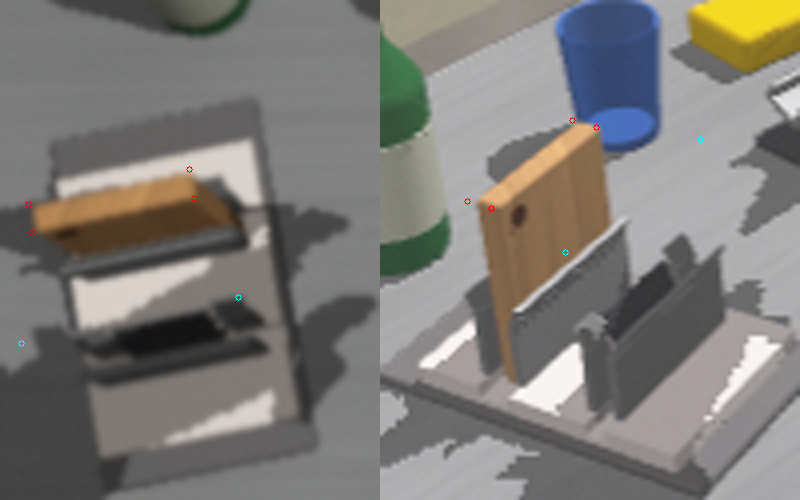

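The thick board stands upright in the wide slot: in the side crop its top edge runs (490,210)–(603,133) and its foot is down at the insert. It sits about 2 mm to −x of my model, so I shift the slot estimate by that. Now the thin board.

Run:
```python
from plan import *
xb,zb=board_axes(YAW,a)
move_gripper(.06,20);move_ptp(grasp('thin')+.1*zb,quat(YAW,a,1))
if pick('thin'):
    p=np.array(read_eef_pos())
    movel(p+.05*zb+.003*xb,speed=.08);print(F().round(2),read_finger_gap())
    movel(p+.12*zb+.003*xb,speed=.15);print(F().round(2),read_finger_gap(),read_grasp_force())
    movel(p+.12*zb+[0,0,.08],speed=.2)
    q=quat(rk[2],0,1);dx=-.0025
    move_ptp(slot('thin',.30,dx),q);movel(slot('thin',.195,dx),q,speed=.1)
    print(read_time_s(),F().round(2),read_finger_gap())
    cv2.imwrite("pics/t5.png",read_camera("top")[:,:,::-1]);cv2.imwrite("pics/s5.png",read_camera("side")[:,:,::-1])
    t=cv2.imread("pics/t5.png");s=cv2.imread("pics/s5.png")
    def mk(im,c,b):
        k=4;o=cv2.resize(im[b[1]:b[3],b[0]:b[2]],None,fx=k,fy=k,interpolation=cv2.INTER_CUBIC)
        for X,col in [(W(rk,(rk[4]-.068+dx+i*.0045,j*.06,.1)),(0,0,255)) for i in(-1,1) for j in(-1,1)]+[(W(rk,(rk[4]+dx-.068-.016,j*.05,.073)),(255,255,0)) for j in(-1,1)]:
            u=(proj(c,X)[0]-b[:2]+.5)*k;cv2.circle(o,tuple(u.round().astype(int).tolist()),3,col,1)
        return o
    cv2.imwrite("pics/m5.png",np.hstack([mk(t,"top",(140,120,235,245)),mk(s,"side",(165,180,270,305))]))
```

```text
gap 0.008339106515948616 grip 24.88378018140793 dF [ 0.23 -0.49  0.71] t 22.85
[ 0.12 -0.35 -0.07] 0.008466897483858963
[ 0.11  0.43 -0.61] 0.008965443166614358 24.370847940444946
27.1167 [ 1.19  0.67 -1.24] 0.008958402391387758
```

View pics/m5.png

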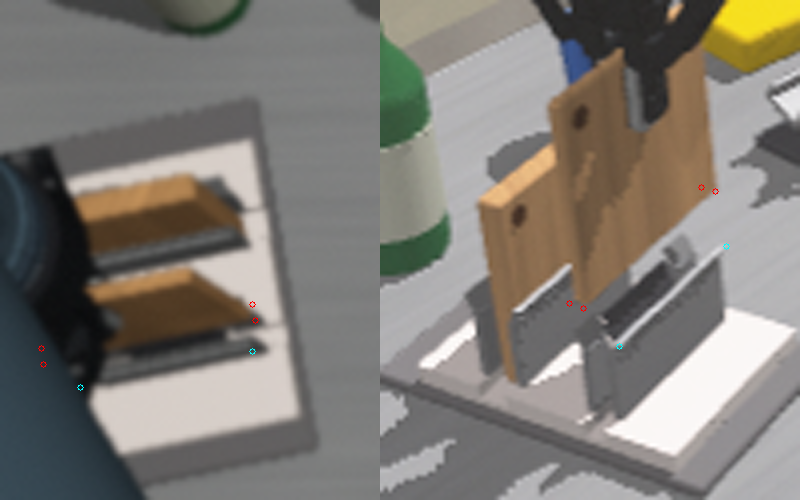

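The thin board hangs over the narrow slot: in the side crop its lower edge runs (580,305)–(714,190) on the predicted marks, and the lip marks lie on the lip. Lower it.

Run:
```python
from plan import *
insert('thin',dx=-.003,zs=[.18,.17,.163,.157,.152,.147,.142,.137,.132,.127,.122,.118,.114,.111,.109,.107,.1055,.104,.1025],lim=14)
```

```text
0.18 z 0.1795 F rack [ 0.4 -0.3 -0.8] M [ 0.01 -0.05  0.02]
0.17 z 0.1695 F rack [ 0.1 -0.4 -1.5] M [ 0.07  0.04 -0.01]
0.163 z 0.1626 F rack [ 0.2 -0.  -1. ] M [-0.03 -0.01 -0.01]
0.157 z 0.1572 F rack [ 2.8  0.4 -2.5] M [ 0.17 -0.72  0.06]
0.152 z 0.152 F rack [ 3.7 -0.5 -3.2] M [ 0.38 -1.26  0.09]
0.147 z 0.147 F rack [ 4.7  0.5 -2.8] M [ 0.5  -1.43  0.08]
0.142 z 0.142 F rack [ 5.9  1.  -1.8] M [ 0.46 -1.53  0.09]
0.137 z 0.137 F rack [ 5.6  0.3 -0.2] M [ 0.42 -1.54  0.18]
0.132 z 0.1322 F rack [5.6 0.2 1.3] M [ 0.45 -1.48  0.11]
0.127 z 0.1272 F rack [ 5.6 -0.   0.8] M [ 0.4  -1.49  0.06]
0.122 z 0.1221 F rack [ 6.3 -0.7  1.5] M [ 0.41 -1.57  0.09]
0.118 z 0.1181 F rack [6.4 0.2 2.1] M [ 0.4  -1.48  0.11]
0.114 z 0.1141 F rack [6.7 0.5 2.3] M [ 0.39 -1.59  0.13]
0.111 z 0.1112 F rack [ 6.6 -0.6  2.6] M [ 0.35 -1.5   0.15]
0.109 z 0.1093 F rack [ 6.4 -0.2  3.6] M [ 0.36 -1.45  0.15]
0.107 z 0.1081 F rack [ 4.1 -1.8  7.9] M [ 0.1  -1.03  0.11]
0.1055 z 0.1077 F rack [ 2.8 -3.  13.8] M [-0.22 -0.59  0.13]
0.104 z 0.1076 F rack [-0.2 -4.2 21.1] M [-0.5  -0.04  0.01]
stop
t 32.4417 gap 0.008473743773487792
```

Run:
```python
from plan import *
q=quat(rk[2],0,1)
movel(slot('thin',.1055,-.0015),q,speed=.04);print(F().round(1),read_eef_pos()[2])
move_gripper(.02);pause(.2);move_gripper(.04)
movel(slot('thin',.16,-.0015),q,speed=.1)
movel(slot('thin',.25,-.0015),q,speed=.2)
move_ptp([.5,-.25,.3],q);pause(.5)
print(read_time_s(),F().round(2))
cv2.imwrite("pics/t6.png",read_camera("top")[:,:,::-1]);cv2.imwrite("pics/s6.png",read_camera("side")[:,:,::-1])
t=cv2.imread("pics/t6.png");s=cv2.imread("pics/s6.png")
def mk(im,c,b):
    k=4;o=cv2.resize(im[b[1]:b[3],b[0]:b[2]],None,fx=k,fy=k,interpolation=cv2.INTER_CUBIC)
    for X,col in [(W(rk,(rk[4]-.068-.0025+i*.0045,j*.06,.132)),(0,0,255)) for i in(-1,1) for j in(-1,1)]+[(W(rk,(rk[4]-.003-.008,j*.045,z)),(255,255,0)) for j in(-1,1) for z in(.012,.132)]+[(W(rk,(rk[4]-.068-.003-.0045,.06,.012)),(0,255,0))]:
        u=(proj(c,X)[0]-b[:2]+.5)*k;cv2.circle(o,tuple(u.round().astype(int).tolist()),3,col,1)
    return o
cv2.imwrite("pics/m6.png",np.hstack([mk(t,"top",(140,120,235,245)),mk(s,"side",(165,180,270,305))]))
```

```text
[ 0.8 -3.1 16.3] 0.10766618911645402
36.875 [ 0.25 -0.02 -0.03]
```

View pics/m6.png

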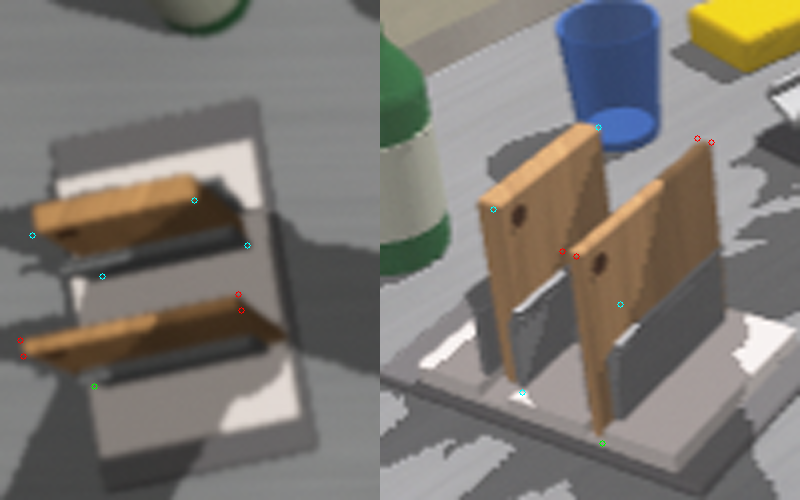

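Both boards stand upright in their slots. The top edges match the marks for 132 mm (foot on the floor) within about 1 px, both are centred, and the bystanders are unmoved.

```bash
python3 -c "
from bench import *
print(sign_off(),read_time_s())"
```

```text
the job is handed in; nothing more can be done
the job is handed in; nothing more can be done
```

The job is handed in: the thick board stands in the wide slot and the thin board in the narrow slot, each pressed down until it met firm contact at floor height, then let go. About 37 s of the allowed 72 s was used; the judging result itself was not shown.

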